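# Lift the stylus and hold the tester's guard open

## Robot

A 6-joint arm with a two-finger parallel gripper is mounted at the origin on the work surface. World frame = base frame: x ahead of the robot, y to its left, z up, the work surface at z = 0. Lengths are in m, angles in rad, forces in N, time in s.
With the tool pointing down it reaches from about 0.35 to 0.85 m from the base axis. Payload 8.1 kg.
Tool frame: the origin (TCP) lies at the very end of the fingers, on their centre line; the grasp point (between the pads) lies 19 mm behind it; z points along the fingers, y is the line along which they close (so a half turn about z gives the same grasp; the last joint's range is limited). The gripper opens to 93 mm and grips with 3 to 60 N. Pads are 15 mm wide; open, the fingers measure 128 mm over their backs; the gripper's body (75 mm by 188 mm) begins 65 mm behind the grasp point.
Start: joints at [1.067, 0.13, 1.488, -0, 1.523, -0.085], TCP at [0.244, 0.548, 0.219] pointing down, gripper open.
Joint ranges: [-2.96, 2.96], [-0.89, 2.26], [0.02, 2.5], [-1.34, 4.48], [0, 2.73], [-2.66, 2.66]. Speed limits (rad/s): [2.39, 2.39, 2.79, 3.14, 3.14, 3.14].

## Interface

Orientations are given as a rotation vector (axis times angle).
In Python, from plant import robot gives the robot as it stands.
- The arm moves only by the tool play_rows, never from a script. Its argument "deltas" is one flat list of numbers, 5 for each row, row after row: the shift along the tool's x, y, z in mm, then the turn about the tool's z in degrees, then the finger opening in mm, from 0 to 93. A call has 1 to 10 rows; each row shifts and turns the commanded pose from where the row before left it, along the tool's axes as they then stand; what a row does not reach is not made up. A row lasts 1/12 s, in which the tool goes at most 41.7 mm and 7.16 degrees, less where a joint would pass 70% of its speed; a pose out of reach is approached as far as the arm can. A call with a gripper value outside its range is refused whole. The fingers move at their own pace and stop on an object; "newtons" is the grip in N (left out, the last holds). Time passes only in rows, so rows that do not move let the fingers close. It gives the time, the measured TCP pose, the force, the opening and the grip force at its end, in the units of the state.
- robot.read_state(): the state, without advancing time (a new reading comes with each control period).
- robot.read_camera(name): name is "scene" or "side" or "wrist"; returns a dict with "pixels" (384x512x3 uint8, blue, green, red), "mtx" (3x3 intrinsics, pixels), "eye" and "rotation" of the camera in the world. Camera axes: x right, y up, looking along -z (the intrinsics and any distortion apply to the point x, -y, -z); pixel columns grow to the right and rows downward; lengths in m; the calibration is good to about 2 mm. A picture is of the moment at which its call begins. There is no depth.
- robot.close_job(): hands the job in; it is judged then, once.
The state is a dict: "t": time; "q": joint angles; "dq": joint speeds; "joint_torque": joint torques, N m; "tool_pos": TCP position; "orientation": TCP orientation; "force": force on the tool from outside, world axes, zero at the start; "wrist_torque": the same for the moment, N m; "opening": finger opening in m; "gripper_force": force on a finger pad.
Only numpy, scipy, OpenCV 4.12 (cv2) and the standard library are available. Lean on these libraries where they do the work, as an engineer would, in place of code of your own. Each camera call takes 0.05 s, during which the arm holds its last target. There are 200 camera calls.

## Task

On the surface tester, first press the small lift lever on the head all the way down, with the guard still shut, so that the stylus comes up off the part. Then lift the hinged clear guard over the stage by its bar handle with the fingers and hold it open at 50 degrees from shut (give or take 6), so that a colleague can change the part. Finish while still holding the guard steadily there, with the lever still down and the loose things on the bench where they were.

Things in the scene. Friction and masses are not known exactly. Their poses are not given: they have to be found in the camera images.
- tester: Fixed machine, greenish-grey enamel. Origin on the bench; x front (robot side) to back, y left, z up. Base x -100..120, y +-155, 40 mm high. Right (y -140..20): walls to z 108 round a stage with a turned steel part; the guard lies on them. Left: drive head, a block x -60..60, y 70..140, top z 130 (44 mm black disc on it to 135), the lift lever out of its front.
- guard (a joint): Angle of the guard (rad): 0 shut and level, grows as the handle side rises, stop at 1.4. No stay or catch: it weighs 0.3 to 0.55 kg and falls shut from any angle when let go; 1.5 to 2.5 N at the handle carries it. 50 degrees is 0.873.
- guard_handle (a point): Middle of the guard's handle: round dark steel bar, 12 mm thick, 112 long, parallel to the hinge, on 8 mm arms 50 mm either side of the middle, standing out from the guard's front edge in its plane; 49 mm clear gap to that edge. 228 mm from the hinge axis. Shut: at (-140, -60, 112) in the tester's frame, only bench below. Axes turn with the guard: y along the bar, x to the hinge.
- guard_hinge (a point): Middle of the guard's hinge axis, on the back of the enclosure, at (88, -60, 112) mm in the tester's frame. The hinge axis is the tester's y. The guard is a clear panel in a flat aluminium frame, 170 (front to back) x 160 x 7 mm.
- lever (a joint): Angle of the lift lever (rad): 0 is raised, 0.5 is fully down at its stop (stylus up). Friction holds it where it is left; pressing takes about 1.5 N at the paddle.
- lever_paddle (a point): Centre of the top face of the lever's black paddle, 26 (along the lever) x 24 x 8 mm, on a thin steel rod out of the head's front. 88 mm from the pivot; lever angle 0: at (-113, 105, 114) in the tester's frame; fully down: about (-117, 105, 71), sloping 11 degrees down to the robot. Axes turn with the lever; at angle 0 they are the tester's.
- lever_pivot (a point): Pivot of the lever, inside the head at (-30, 105, 85) mm in the tester's frame; its axis is the tester's y.
- tray: Bystander, loose: open grey plastic parts tray, 110 x 80 x 30 mm, to the right of the tester. Origin: centre of its underside.
- ring: Bystander, loose: steel gauge ring, 48 mm across, 30 mm high, standing flat to the left of the tester. Origin: centre of its underside.
- jar: Bystander, loose: white jar with a steel cap, 52 mm across, 75 mm high, to the left of the tester. Origin: centre of its underside.
- weight: Bystander, loose: brass knob weight, 44 mm across, 62 mm high, to the right of the tester. Origin: centre of its underside.

How it is judged:
On the way, in this order (a step that is already met when the one before it is completed fails the run):
1. the lift lever is fully down while the guard is still shut (value of joint lever above 0.43 rad and value of joint guard below 0.06 rad), for 0.2 s.
2. the guard is lifted off its seat by the fingers, the lever still down (value of joint guard above 0.15 rad and value of joint lever above 0.43 rad and contact force between the fingers and guard above 0.3 N), for 0.1 s.
At the end, for the whole second after the job is handed in: The guard is 44 to 56 degrees open (0.768 to 0.977 rad), still (under 0.08 rad/s), carried by the fingers (over 0.3 N) and by no loose thing; the lift lever is fully down (over 0.43 of 0.5 rad); tray, ring, jar and weight are within 30 mm of where they stood (value of joint guard between 0.768 and 0.977 rad and velocity of joint guard between -0.08 and 0.08 rad/s and contact force between the fingers and guard above 0.3 N and value of joint lever above 0.43 rad and contact force between guard and ring below 0.1 N and contact force between guard and jar below 0.1 N and contact force between guard and weight below 0.1 N and contact force between guard and tray below 0.1 N and distance of each of ring, jar, weight, tray from where it was at the start of the episode below 0.03 m); the arm keeps its last pose, push and grip.
It fails at once if the guard is opened while the stylus is still down (value of joint guard above 0.15 rad and value of joint lever below 0.4 rad).
It fails at once if a loose bystander is pushed or carried over 30 mm from its place (distance of any of ring, jar, weight, tray from where it was at the start of the episode above 0.03 m).
It also fails if it takes over 42 s, if anything falls off the work surface, if the arm or the gripper's body presses on something with over 40 N, if the wrist force passes 120 N, or if a joint passes its speed limit or range.

## Working session

There is one attempt and no reset: what is moved stays moved. The work goes in short steps, Python scripts to look and compute and a tool call to move; the robot and the scene stay as the last step left them, time stands still between calls to the robot, and variables do not carry over. Pictures are saved under pics/ and viewed, at most 10 in all, crops included, and the job is handed in when it is done.

Besides the shell and the picture viewer there is one more tool, called after "Call:" by a JSON object that holds its "api" and its "payload", one argument or row to a line. play_rows: Moves the arm, as the interface text tells. Its arguments: {"type":"object","properties":{"deltas":{"type":"array"},"newtons":{"type":"number"}},"required":["deltas"]}

```bash
mkdir -p pics; cat > h.py <<'E'
import numpy as np, cv2
from plant import robot
from scipy.spatial.transform import Rotation as R
def ray(c,u,v):
    K=c["mtx"]; d=np.linalg.solve(np.array(K),[u,v,1.]); d=np.array([d[0],-d[1],-d[2]])
    return np.array(c["eye"]),np.array(c["rotation"])@d
def plane(c,u,v,z):
    e,d=ray(c,u,v); return e+d*(z-e[2])/d[2]
def proj(c,p):
    q=np.array(c["rotation"]).T@(np.array(p)-np.array(c["eye"])); q=np.array(c["mtx"])@[q[0],-q[1],-q[2]]; return q[:2]/q[2]
def tri(c1,p1,c2,p2):
    A=0;b=0
    for c,p in((c1,p1),(c2,p2)):
        e,d=ray(c,*p); d=d/np.linalg.norm(d); M=np.eye(3)-np.outer(d,d); A=A+M; b=b+M@e
    return np.linalg.solve(A,b)
E
python3 - <<'E'
from h import *
import pickle
C={n:robot.read_camera(n) for n in("scene","side","wrist")}
pickle.dump(C,open("c0.pkl","wb"))
for n,c in C.items():
    print(n,{k:np.round(np.array(v),3).tolist() for k,v in c.items() if k!="pixels"})
    cv2.imwrite(f"pics/{n}0.png",cv2.resize(c["pixels"],(768,576)) if n!="wrist" else c["pixels"])
s=robot.read_state();print(s)
E
```

```text
scene {'mtx': [[374.045, 0.0, 255.295], [0.0, 374.045, 187.769], [0.0, 0.0, 1.0]], 'eye': [1.052, 0.38, 0.686], 'rotation': [0.4, 0.82, 2.121]}
side {'mtx': [[469.561, 0.0, 255.747], [0.0, 469.561, 197.683], [0.0, 0.0, 1.0]], 'eye': [0.269, -0.72, 0.764], 'rotation': [0.872, -0.209, -0.393]}
wrist {'mtx': [[345.308, 0.0, 254.254], [0.0, 345.308, 191.531], [0.0, 0.0, 1.0]], 'eye': [0.184, 0.575, 0.384], 'rotation': [-0.216, -0.137, 1.145]}
{'t': 0.15, 'q': array([ 1.06656538e+00,  1.31000258e-01,  1.48901967e+00, -1.61109036e-06,
        1.52298030e+00, -8.53865276e-02]), 'dq': array([-0.00071465,  0.00056003, -0.00390075,  0.00060506, -0.0003335 ,
       -0.00011033]), 'joint_torque': array([ 2.31216130e-03, -5.60480475e+01, -4.92333806e+01,  7.69497198e-02,
        3.05089820e-02, -9.10551967e-05]), 'tool_pos': array([0.243788  , 0.54777131, 0.2178261 ]), 'orientation': array([-6.53035698e-01, -3.07255341e+00,  2.11608514e-03]), 'force': array([ 1.05906021,  0.44266802, -0.21191442]), 'wrist_torque': array([-0.00647523, -0.04121715, -0.01025232]), 'gripper_force': 0.0, 'opening': 0.09319126410184453}
```

View pics/scene0.png

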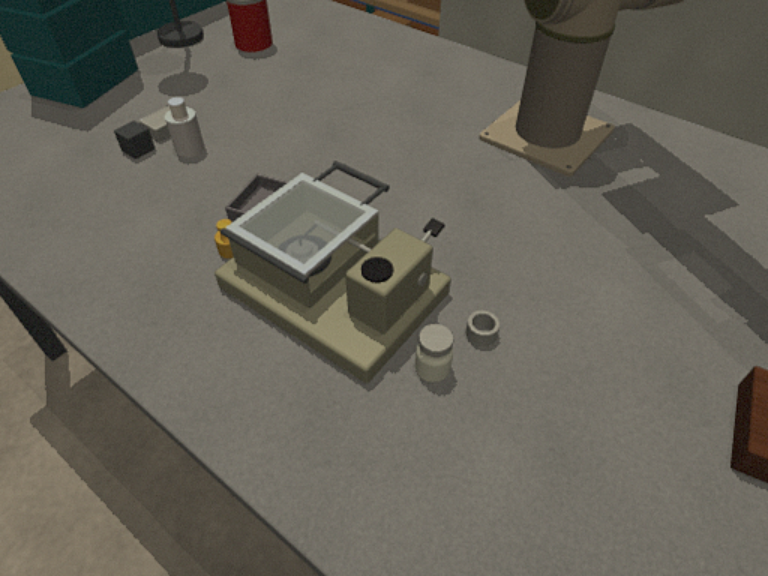

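View pics/side0.png

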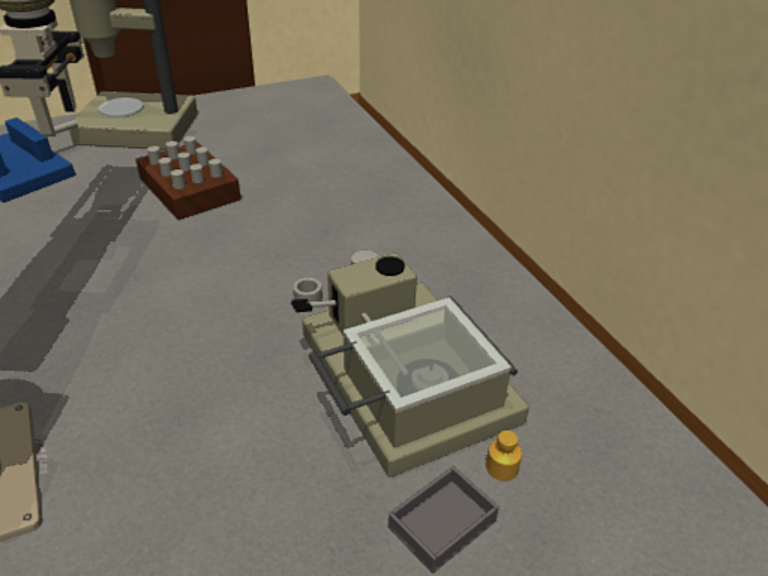

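The scene view shows, in 768-wide pixels, the guard at about (305,225), its handle bar ends near (337,165) and (386,188), the paddle near (434,227), and the black disc at (377,269). In the side view the bar runs (315,357)–(347,408), the paddle is at (302,304) and the disc at (390,266).

```bash
sed -i 's/np.array(c\["rotation"\])/R.from_rotvec(c["rotation"]).as_matrix()/g' h.py
python3 - <<'E'
from h import *
import pickle
C=pickle.load(open("c0.pkl","rb")); a,b=C["scene"],C["side"]
P=[((377,269),(390,266)),((337,165),(315,357)),((386,188),(347,408)),((434,227),(302,304))]
P=[((337,165),(347,408)),((386,188),(315,357)),((434,227),(302,304)),((377,269),(390,266))]
pts=[tri(a,np.array(p)/1.5,b,np.array(q)/1.5) for p,q in P]
names=["barR","barL","paddle","disc"]
for n,p,(u,v) in zip(names,pts,P): print(n,p.round(4),(proj(a,p)*1.5-u).round(1),(proj(b,p)*1.5-v).round(1))
# disc refine: centroid of dark blob -> plane z=.135 in each view
for c,(u,v) in((a,(251,179)),(b,(260,177))):
    g=c["pixels"].max(2); m=(g<45).astype(np.uint8); n,l,s,ce=cv2.connectedComponentsWithStats(m)
    k=l[int(v),int(u)]; print(k,s[k],ce[k],plane(c,*ce[k],.135).round(4))
src=np.array([[-140,-116],[-140,-4],[-113,105],[0,105]])/1000; dst=np.array(pts)[:,:2]
sm,dm=src.mean(0),dst.mean(0); H=(src-sm).T@(dst-dm); yaw=np.arctan2(H[0,1]-H[1,0],H[0,0]+H[1,1])
Rm=np.array([[np.cos(yaw),-np.sin(yaw)],[np.sin(yaw),np.cos(yaw)]]); t=dm-Rm@sm
print("yaw",np.degrees(yaw),"t",t.round(4),"res mm",((src@Rm.T+t-dst)*1000).round(1).tolist())
E
```

```text
barR [ 0.483  -0.1723  0.1134] [-1.   0.4] [-1.4 -0.5]
barL [ 0.4787 -0.0699  0.1117] [-1.2  0.5] [-1.5 -0.6]
paddle [0.5022 0.0441 0.1082] [-0.4  0.2] [-0.4 -0.2]
disc [0.6444 0.047  0.1336] [-0.5  0.2] [-0.4 -0.1]
127 [241 172  21  16 267] [250.75655431 179.61048689] [0.6461 0.0477 0.135 ]
61 [251 171  19  13 186] [259.74193548 177.17741935] [0.6437 0.0455 0.135 ]
yaw -1.0859474026958762 t [ 0.6249 -0.0621] res mm [[-0.3, -3.2], [6.1, 6.4], [11.7, 0.9], [-17.5, -4.2]]
```

```bash
python3 - <<'E'
from h import *
import pickle
C=pickle.load(open("c0.pkl","rb"))
for n,(x,y) in(("scene",(140,103)),("side",(190,162))):
    i=C[n]["pixels"][y:y+150,x:x+200]; i=cv2.convertScaleAbs(i,alpha=1.3,beta=10)
    cv2.imwrite(f"pics/{n}1.png",cv2.resize(i,(800,600),interpolation=cv2.INTER_CUBIC))
E
```

```text
(no output)
```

View pics/scene1.png

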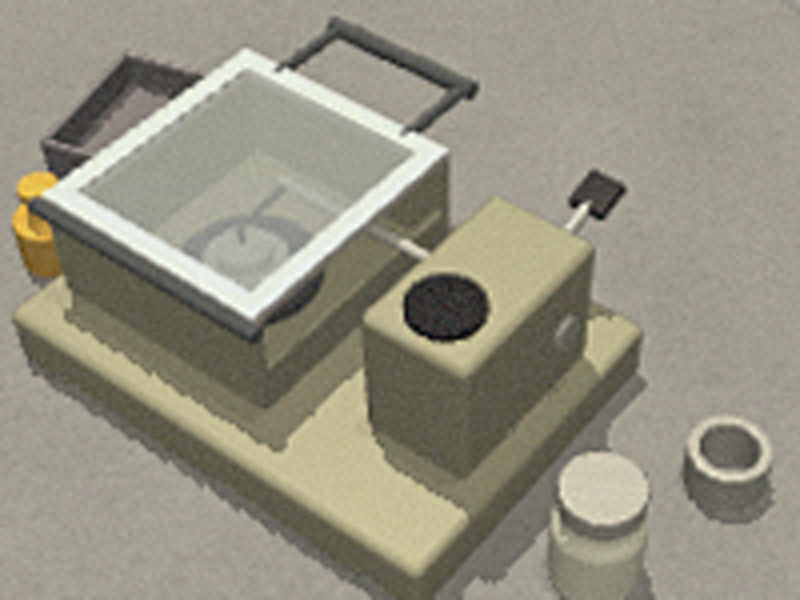

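View pics/side1.png

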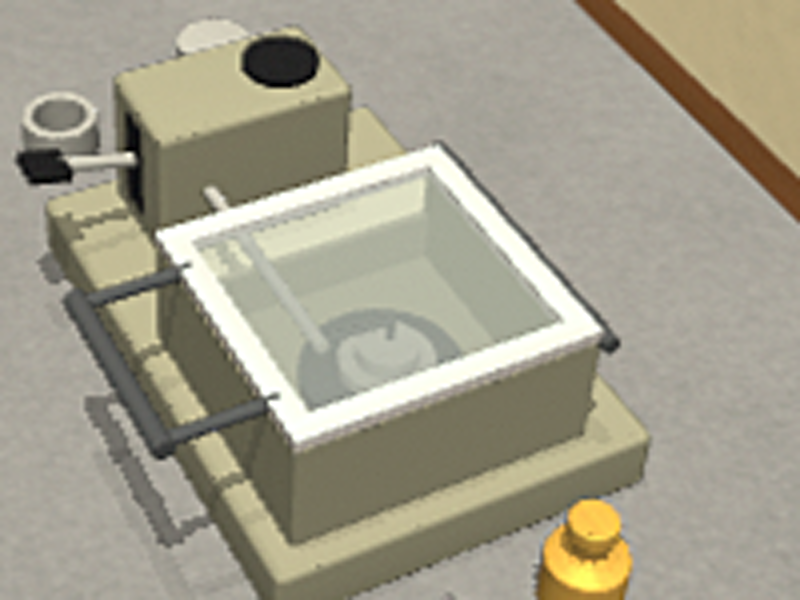

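The crops give corners of the head top, the guard frame and the base. The disc sits off-centre toward the back, so I'm leaving it out. I'll fit a rigid pose through rays cast onto planes at the known heights.

```bash
cat >> h.py <<'E'
def rigid(src,dst):
    sm,dm=src.mean(0),dst.mean(0); H=(src-sm).T@(dst-dm); yaw=np.arctan2(H[0,1]-H[1,0],H[0,0]+H[1,1])
    Rm=np.array([[np.cos(yaw),-np.sin(yaw)],[np.sin(yaw),np.cos(yaw)]]); return yaw,Rm,dm-Rm@sm
E
python3 - <<'E'
from h import *
import pickle
C=pickle.load(open("c0.pkl","rb"))
hd=[(-60,70,130),(-60,140,130),(60,70,130),(60,140,130)]
fr=[(-85,-140,115.5),(-85,20,115.5),(85,-140,115.5),(85,20,115.5)]
o=[(-140,-116,112),(-140,-4,112),(-113,105,114),(120,-155,40),(-100,155,40)]
X=np.array(hd+fr+o)/1000.
px={"scene":((140,103),[(493,198),(595,240),(362,322),(470,378),(245,50),(449,149),(38,200),(250,320),(335,26),(476,89),(598,195),(15,320),(641,333)]),
"side":((190,162),[(160,140),(118,75),(350,92),(297,30),(297,445),(160,235),(603,330),(437,146),(163,447),(74,301),(45,163),(648,440),(48,203)])}
S=[];D=[]
for n,(off,ps) in px.items():
    d=np.array([plane(C[n],off[0]+x/4,off[1]+y/4,p[2])[:2] for (x,y),p in zip(ps,X)])
    yaw,Rm,t=rigid(X[:,:2],d); print(n,np.degrees(yaw).round(2),t.round(4)); print(((d-t)@Rm*1000-X[:,:2]*1000).round(0).astype(int).tolist())
    S.append(X[:,:2]);D.append(d)
yaw,Rm,t=rigid(np.vstack(S),np.vstack(D));print("both",np.degrees(yaw),t)
for n,p in(("paddle",(-113,105)),("paddledown",(-117,105)),("bar",(-140,-60)),("hinge",(88,-60))): print(n,(Rm@(np.array(p)/1000)+t).round(4))
s=robot.read_state(); M=R.from_rotvec(s["orientation"]).as_matrix(); print(M.round(3))
E
```

```text
scene 1.72 [ 0.6189 -0.0559]
[[5, 2], [-1, -5], [0, 4], [-3, 0], [-1, -1], [-2, -3], [2, -1], [-1, -3], [-3, 0], [-5, -2], [5, 3], [-1, 8], [6, -2]]
side 1.58 [ 0.6174 -0.0611]
[[2, 5], [4, -2], [-5, -1], [-5, -6], [1, 1], [3, 0], [2, 4], [0, 2], [2, 5], [0, 0], [-1, -4], [-5, 1], [2, -4]]
both 1.6508814969386625 [ 0.6181782  -0.05851564]
paddle [0.5022 0.0432]
paddledown [0.4982 0.0431]
bar [ 0.48   -0.1225]
hinge [ 0.7079 -0.116 ]
[[-0.914  0.407 -0.001]
 [ 0.407  0.914 -0.001]
 [ 0.    -0.001 -1.   ]]
```

Call:
{"api": "play_rows", "payload": {
  "deltas": [0,0,0,7,0,0,0,0,7,0,0,0,0,7,0,0,0,0,7,0,0,0,0,7,0,0,0,0,7,0,0,0,0,7,0,0,0,0,7,0,0,0,0,7,0,0,0,0,1.4,0],
  "newtons": 10
}}

```text
t: 0.98
tool_pos: [0.2439, 0.548, 0.2182]
orientation: [2.197, 2.246, -0.001]
force: [0.4, -0.1, 0.1]
opening: 0.0308
gripper_force: 0.0
```

```bash
cat > d.py <<'E'
import sys; from h import *
# delta (mm, tool axes) from measured TCP to world target; yaw error of tool y
tgt=np.array([float(v) for v in sys.argv[1:4]]); s=robot.read_state(); M=R.from_rotvec(s["orientation"]).as_matrix()
print("t",s["t"],"tcp",s["tool_pos"].round(4),"F",s["force"].round(2),"open",round(s["opening"],4),"grip",round(s["gripper_force"],2))
print("tool delta mm",(M.T@(tgt-s["tool_pos"])*1000).round(1),"tool y angle",np.degrees(np.arctan2(M[1,1],M[0,1])).round(2))
E
python3 d.py 0.500 0.043 0.16
```

```text
t 0.9833 tcp [0.2439 0.548  0.2182] F [ 0.37 -0.06  0.06] open 0.0308 grip 0.0
tool delta mm [-510.5  245.    58.4] tool y angle 1.26
```

Call:
{"api": "play_rows", "payload": {
  "deltas": [-25.5,12.2,0,0,0,-25.5,12.2,0,0,0,-25.5,12.2,0,0,0,-25.5,12.2,0,0,0,-25.5,12.2,0,0,0,-25.5,12.2,0,0,0,-25.5,12.2,0,0,0,-25.5,12.2,0,0,0,-25.5,12.2,0,0,0,-25.5,12.2,0,0,0]
}}

```text
t: 1.82
tool_pos: [0.3734, 0.2954, 0.2185]
orientation: [2.186, 2.256, -0.0]
force: [0.3, -0.2, 1.0]
opening: 0.0002
gripper_force: 0.0
```

Call:
{"api": "play_rows", "payload": {
  "deltas": [-25.5,12.2,0,0,0,-25.5,12.2,0,0,0,-25.5,12.2,0,0,0,-25.5,12.2,0,0,0,-25.5,12.2,0,0,0,-25.5,12.2,10,0,0,-25.5,12.2,15,0,0,-25.5,12.2,15,0,0,-25.5,12.2,9,0,0,-20,10,9,0,0]
}}

```text
t: 2.65
tool_pos: [0.5, 0.0487, 0.1596]
orientation: [-2.187, -2.255, 0.001]
force: [0.3, -0.2, -0.7]
opening: 0.0005
gripper_force: 0.0
```

Call:
{"api": "play_rows", "payload": {
  "deltas": [0,0,0,0,0,0,0,0,0,0,0,0,0,0,0]
}}

```text
t: 2.9
tool_pos: [0.4996, 0.051, 0.1607]
orientation: [-2.188, -2.253, -0.0]
force: [0.2, 0.3, 0.4]
opening: 0.0
gripper_force: 0.0
```

```bash
python3 d.py 0.500 0.043 0.12; python3 - <<'E'
from h import *
c=robot.read_camera("scene"); d=robot.read_camera("side")
i=[cv2.resize(k["pixels"][y:y+150,x:x+130],(390,450),interpolation=cv2.INTER_CUBIC) for k,(x,y) in((c,(220,80)),(d,(130,120)))]
cv2.imwrite("pics/a.png",cv2.convertScaleAbs(np.hstack(i),alpha=1.4,beta=10))
E
```

```text
t 2.9 tcp [0.4996 0.051  0.1607] F [0.17 0.26 0.43] open 0.0 grip 0.0
tool delta mm [-8.   0.2 40.7] tool y angle 1.67
```

View pics/a.png

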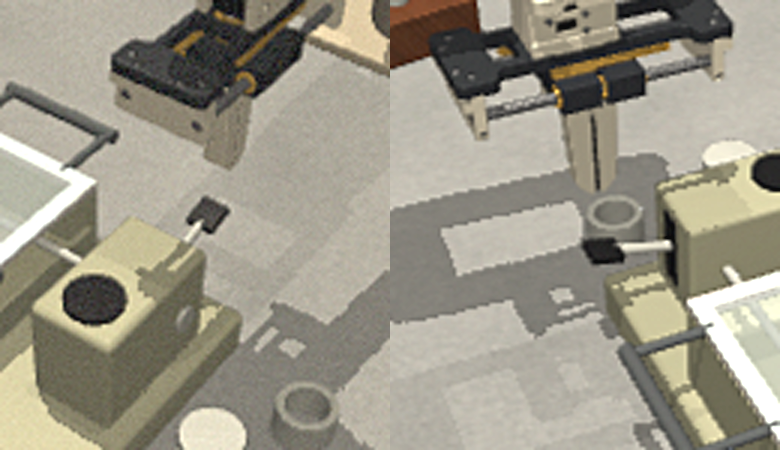

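The closed fingertips hang just above the paddle, at (225,165) against (208,213) in the left view, and the gripper body clears the head. I'm lowering now.

Call:
{"api": "play_rows", "payload": {
  "deltas": [-4,-3,8,0,0,-4,-3,10,0,0,0,0,10,0,0,0,0,10,0,0,0,0,6,0,0,0,0,4,0,0,0,0,4,0,0,0,0,4,0,0]
}}

```text
t: 3.67
tool_pos: [0.4942, 0.0425, 0.1044]
orientation: [2.19, 2.252, 0.0]
force: [-0.2, 0.5, 1.8]
opening: 0.0008
gripper_force: 0.5
```

Call:
{"api": "play_rows", "payload": {
  "deltas": [0,0,4,0,0,0,0,4,0,0,0,0,4,0,0,0,0,4,0,0,0,0,4,0,0,0,0,2,0,0,0,0,2,0,0]
}}

```text
t: 4.25
tool_pos: [0.4941, 0.0425, 0.0804]
orientation: [2.19, 2.252, 0.0]
force: [-0.4, 0.0, 1.1]
opening: 0.0007
gripper_force: 0.5
```

Call:
{"api": "play_rows", "payload": {
  "deltas": [0,0,2,0,0,0,0,2,0,0,0,0,1,0,0,0,0,1,0,0,0,0,0,0,0]
}}

```text
t: 4.67
tool_pos: [0.494, 0.0425, 0.0745]
orientation: [-2.19, -2.252, 0.0]
force: [0.6, 0.3, 0.0]
opening: 0.0009
gripper_force: 0.1
```

Call:
{"api": "play_rows", "payload": {
  "deltas": [0,0,1,0,0,0,0,0,0,0]
}}

```text
t: 4.83
tool_pos: [0.494, 0.0425, 0.0736]
orientation: [-2.19, -2.252, 0.0]
force: [-0.2, -0.4, 0.8]
opening: 0.0005
gripper_force: 0.3
```

Call:
{"api": "play_rows", "payload": {
  "deltas": [0,0,1,0,0,0,0,0,0,0]
}}

```text
t: 5.0
tool_pos: [0.494, 0.0424, 0.0725]
orientation: [-2.19, -2.252, 0.0]
force: [0.2, -0.9, 1.2]
opening: 0.0004
gripper_force: 0.3
```

Call:
{"api": "play_rows", "payload": {
  "deltas": [0,0,1,0,0,0,0,0,0,0]
}}

```text
t: 5.17
tool_pos: [0.4942, 0.0424, 0.0718]
orientation: [2.19, 2.252, 0.0]
force: [-0.4, -0.2, 3.0]
opening: 0.0005
gripper_force: 1.6
```

Call:
{"api": "play_rows", "payload": {
  "deltas": [0,0,1,0,0,0,0,0,0,0]
}}

```text
t: 5.33
tool_pos: [0.4943, 0.0424, 0.0715]
orientation: [2.19, 2.252, 0.0]
force: [-3.2, 0.1, 9.4]
opening: 0.0
gripper_force: 5.1
```

Call:
{"api": "play_rows", "payload": {
  "deltas": [0,0,1,0,0,0,0,0,0,0]
}}

```text
t: 5.5
tool_pos: [0.4944, 0.0425, 0.0713]
orientation: [2.19, 2.252, 0.0]
force: [-7.4, -0.5, 15.8]
opening: 0.0003
gripper_force: 8.8
```

The force rises sharply, so the lever is at its stop. I'm backing off and going to the handle.

Call:
{"api": "play_rows", "payload": {
  "deltas": [0,0,-4,0,0,0,0,-10,0,0,0,0,-20,0,0,0,0,-25,0,0,0,0,-20,0,0,16,0,-10,0,44,30,0,0,0,44,30,0,0,0,44,30,-4,0,0,44,30,-10,0,0,44]
}}

```text
t: 6.33
tool_pos: [0.4765, 0.1792, 0.1592]
orientation: [2.191, 2.251, 0.001]
force: [0.7, -0.4, -0.4]
opening: 0.0292
gripper_force: 0.0
```

Call:
{"api": "play_rows", "payload": {
  "deltas": [20,0,0,0,44,9,0,0,0,44,0,0,0,0,44,0,0,0,0,44]
}}

```text
t: 6.67
tool_pos: [0.4755, 0.2066, 0.1587]
orientation: [2.189, 2.253, -0.001]
force: [0.2, 0.0, -0.5]
opening: 0.0438
gripper_force: 0.0
```

```bash
python3 d.py 0.480 -0.1225 0.093; python3 - <<'E'
from h import *
import pickle
C={n:robot.read_camera(n) for n in("scene","side","wrist")}; pickle.dump(C,open("c1.pkl","wb"))
i=[cv2.resize(C[k]["pixels"][y:y+150,x:x+130],(390,450),interpolation=cv2.INTER_CUBIC) for k,(x,y) in(("scene",(190,70)),("side",(180,140)))]
cv2.imwrite("pics/b.png",cv2.convertScaleAbs(np.hstack(i),alpha=1.4,beta=10)); cv2.imwrite("pics/bw.png",C["wrist"]["pixels"])
E
```

```text
t 6.6667 tcp [0.4755 0.2066 0.1587] F [ 0.23  0.04 -0.52] open 0.0438 grip 0.0
tool delta mm [-329.1   -5.    65.9] tool y angle 1.66
```

View pics/b.png

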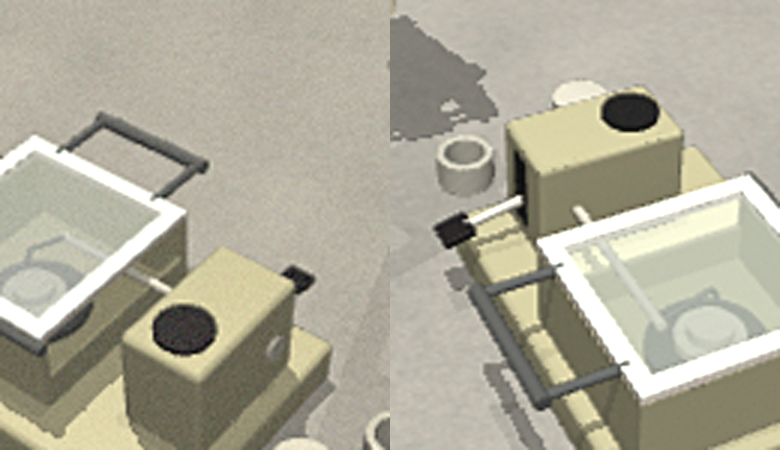

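View pics/bw.png

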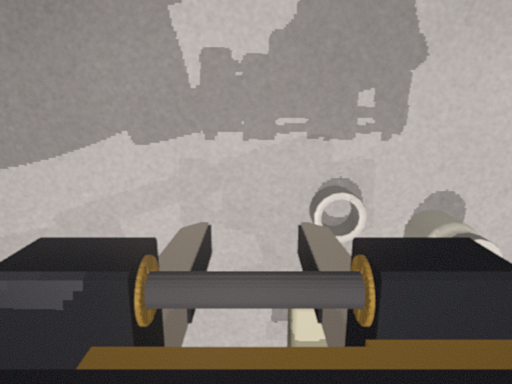

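I had the sign of tool x reversed: it points to world +y. The move was harmless. The pictures show the lever down, with the paddle at (298,277) left and (455,230) right, and the guard shut. I'll refine the bar position from the unobstructed ends.

```bash
python3 - <<'E'
from h import *
import pickle
C=pickle.load(open("c1.pkl","rb"))
S=[(190+x/3,70+y/3) for x,y in((99,119),(207,166))]; D=[(180+x/3,140+y/3) for x,y in((152,402),(87,291))]
for s,d in zip(S,D): print(tri(C["scene"],s,C["side"],d).round(4),plane(C["scene"],*s,.112).round(4),plane(C["side"],*d,.112).round(4))
E
```

```text
[ 0.4817 -0.1769  0.1123] [ 0.4814 -0.1772  0.112 ] [ 0.4817 -0.1765  0.112 ]
[ 0.4773 -0.0664  0.1123] [ 0.474  -0.0658  0.112 ] [ 0.4792 -0.0686  0.112 ]
```

Call:
{"api": "play_rows", "payload": {
  "deltas": [-30,0,0,0,44,-33,0,0,0,44,-33,0,0,0,44,-33,0,0,0,44,-33,0,0,0,44,-33,0,0,0,44,-33,0,0,0,44,-33,0,0,0,44,-33,0,0,0,44,-25,0,0,0,44]
}}

```text
t: 7.65
tool_pos: [0.4837, -0.1155, 0.1589]
orientation: [2.193, 2.249, -0.001]
force: [0.1, 0.1, 0.3]
opening: 0.0439
gripper_force: 0.0
```

Call:
{"api": "play_rows", "payload": {
  "deltas": [-10,-5,0,0,44,0,0,0,0,44,0,0,0,0,44]
}}

```text
t: 7.9
tool_pos: [0.4791, -0.1224, 0.1585]
orientation: [-2.192, -2.249, -0.0]
force: [-0.4, 0.3, -0.2]
opening: 0.0438
gripper_force: 0.0
```

```bash
python3 d.py 0.480 -0.1225 0.093; python3 - <<'E'
from h import *
C={n:robot.read_camera(n) for n in("scene","side","wrist")}
i=[cv2.resize(C[k]["pixels"][y:y+150,x:x+130],(390,450),interpolation=cv2.INTER_CUBIC) for k,(x,y) in(("scene",(190,60)),("side",(180,120)))]
cv2.imwrite("pics/e.png",cv2.convertScaleAbs(np.hstack(i),alpha=1.4,beta=10))
E
```

```text
t 7.9 tcp [ 0.4791 -0.1224  0.1585] F [-0.37  0.27 -0.17] open 0.0438 grip 0.0
tool delta mm [-0.2  0.9 65.5] tool y angle 1.46
```

View pics/e.png

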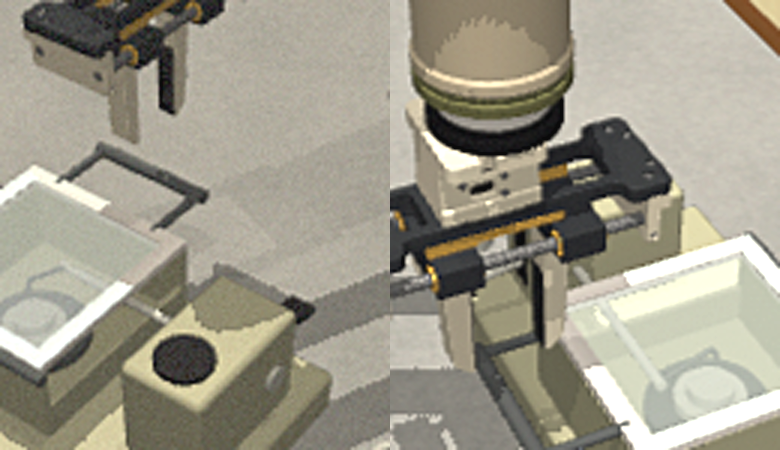

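The fingers straddle the bar, with tips 65 mm above it and the lever still down. I'm descending, then closing.

Call:
{"api": "play_rows", "payload": {
  "deltas": [0,1,10,0,44,0,0,10,0,44,0,0,10,0,44,0,0,8,0,44,0,0,8,0,44,0,0,7,0,44,0,0,6,0,44,0,0,6,0,44,0,0,0,0,44]
}}

```text
t: 8.8
tool_pos: [0.4799, -0.1217, 0.0922]
orientation: [-2.189, -2.251, 0.001]
force: [0.9, 0.4, -0.6]
opening: 0.0439
gripper_force: 0.0
```

Call:
{"api": "play_rows", "payload": {
  "deltas": [0,0,0,0,0,0,0,0,0,0,0,0,0,0,0,0,0,0,0,0,0,0,0,0,0,0,0,0,0,0,0,0,0,0,0],
  "newtons": 10
}}

```text
t: 9.38
tool_pos: [0.4792, -0.1221, 0.0937]
orientation: [-2.189, -2.251, 0.004]
force: [-9.2, -0.3, 6.8]
opening: 0.0116
gripper_force: 10.0
```

```bash
python3 d.py 0.480 -0.1225 0.093; python3 - <<'E'
import numpy as np
# arc increments for bar: r=228, in 4-deg steps -> (tool y, tool -z) mm
a=np.radians(np.arange(0,51,2.5)); print(np.c_[np.diff(-228*np.cos(a)),-np.diff(228*np.sin(a))].round(1).tolist())
E
```

```text
t 9.3833 tcp [ 0.4792 -0.1221  0.0937] F [-9.2  -0.28  6.76] open 0.0116 grip 10.0
tool delta mm [-0.4  0.8  0.7] tool y angle 1.6
[[0.2, -9.9], [0.7, -9.9], [1.1, -9.9], [1.5, -9.8], [1.9, -9.8], [2.4, -9.7], [2.8, -9.6], [3.2, -9.4], [3.6, -9.3], [4.0, -9.1], [4.4, -8.9], [4.8, -8.7], [5.2, -8.5], [5.5, -8.3], [5.9, -8.0], [6.2, -7.8], [6.6, -7.5], [6.9, -7.2], [7.2, -6.9], [7.5, -6.6]]
```

Call:
{"api": "play_rows", "payload": {
  "deltas": [0,-1,-2,0,0,0,0,-4,0,0,0,0,-4,0,0,0,0.5,-5,0,0,0,0.5,-5,0,0]
}}

```text
t: 9.8
tool_pos: [0.48, -0.1221, 0.1138]
orientation: [-2.189, -2.252, 0.002]
force: [-3.7, -2.8, -1.8]
opening: 0.0112
gripper_force: 10.0
```

Call:
{"api": "play_rows", "payload": {
  "deltas": [0,0.6,-5,0,0,0,0.6,-5,0,0,0,0,0,0,0]
}}

```text
t: 10.05
tool_pos: [0.4812, -0.1221, 0.1246]
orientation: [-2.189, -2.251, 0.002]
force: [-7.2, -1.5, -0.8]
opening: 0.0117
gripper_force: 10.0
```

Call:
{"api": "play_rows", "payload": {
  "deltas": [0,0.6,-5,0,0,0,1.2,-9.8,0,0,0,1.9,-9.8,0,0,0,2.4,-9.7,0,0,0,2.8,-9.6,0,0,0,1.6,-4.7,0,0,0,0,0,0,0]
}}

```text
t: 10.63
tool_pos: [0.4931, -0.1217, 0.1743]
orientation: [2.189, 2.252, 0.001]
force: [-4.5, -2.4, 0.7]
opening: 0.0118
gripper_force: 10.0
```

```bash
cat > ang.py <<'E'
from h import *
s=robot.read_state(); p=s["tool_pos"]; x=.7075-p[0]; z=p[2]+.019-.112
print("t",s["t"],"ang asin",np.degrees(np.arcsin(z/.228)).round(1),"atan",np.degrees(np.arctan2(z,x)).round(1),"radius",np.hypot(x,z).round(4),"F",s["force"].round(1),s["opening"])
E
python3 ang.py
```

```text
t 10.6333 ang asin 20.9 atan 20.8 radius 0.2292 F [-4.5 -2.4  0.7] 0.01184944420127335
```

Call:
{"api": "play_rows", "payload": {
  "deltas": [0,1.8,-4.5,0,0,0,3.8,-9.2,0,0,0,4.1,-9.0,0,0,0,4.5,-8.8,0,0,0,4.9,-8.7,0,0,0,5.3,-8.4,0,0,0,5.6,-8.2,0,0,0,6.0,-8.0,0,0,0,3.1,-3.9,0,0,0,0,0,0,0]
}}

```text
t: 11.47
tool_pos: [0.5324, -0.1205, 0.244]
orientation: [2.189, 2.251, 0.001]
force: [-9.2, -0.6, 6.4]
opening: 0.0116
gripper_force: 10.0
```

```bash
python3 ang.py
```

```text
t 11.4667 ang asin 41.5 atan 40.8 radius 0.2313 F [-9.2 -0.6  6.4] 0.01161928750840015
```

Call:
{"api": "play_rows", "payload": {
  "deltas": [0,4,-6,0,0,0,6,-7,0,0,0,6,-6,0,0,0,5,-4.5,0,0,0,0,0,0,0,0,0,0,0,0]
}}

```text
t: 11.97
tool_pos: [0.5531, -0.1199, 0.2666]
orientation: [2.189, 2.252, 0.001]
force: [-8.1, -0.6, 6.1]
opening: 0.0114
gripper_force: 10.0
```

```bash
python3 ang.py;  python3 - <<'E'
from h import *
C={n:robot.read_camera(n) for n in("scene","side","wrist")}
i=[cv2.resize(C[k]["pixels"][y:y+150,x:x+130],(390,450),interpolation=cv2.INTER_CUBIC) for k,(x,y) in(("scene",(190,60)),("side",(190,110)))]
cv2.imwrite("pics/f.png",cv2.convertScaleAbs(np.hstack(i),alpha=1.4,beta=10))
E
```

```text
t 11.9667 ang asin 49.6 atan 48.4 radius 0.2323 F [-8.1 -0.6  6.1] 0.011409297245677144
```

View pics/f.png

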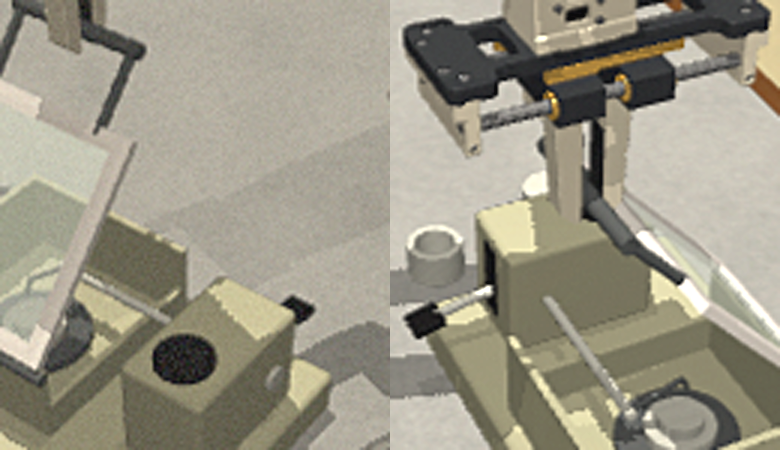

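The guard is held open by its bar, with the bar's left end at (142,48) in the left view, and the paddle is still down at (298,310). I'll check the angle independently from that bar end.

```bash
python3 - <<'E'
from h import *
c=robot.read_camera("scene"); e,d=ray(c,190+142/3,60+48/3)
yaw=np.radians(1.65);n=np.array([-np.sin(yaw),np.cos(yaw),0]); o=np.array([.6182,-.0585,0])
p=e+d*((-.004-(e-o)@n)/(d@n)); x=(p-o)@[np.cos(yaw),np.sin(yaw),0]
print(p.round(4),np.degrees(np.arctan2(p[2]-.112,.088-x)),np.hypot(p[2]-.112,.088-x))
s=robot.read_state();print(s["dq"].round(3),s["force"].round(1))
E
```

```text
[ 0.5489 -0.0645  0.2825] 47.28778088634033 0.23208274016464708
[-0.    -0.001  0.001  0.001  0.    -0.001] [-7.1 -1.   5.9]
```

Call:
{"api": "play_rows", "payload": {
  "deltas": [0,0,0,0,0,0,0,0,0,0,0,0,0,0,0,0,0,0,0,0,0,0,0,0,0,0,0,0,0,0]
}}

```text
t: 12.67
tool_pos: [0.5527, -0.1199, 0.2663]
orientation: [2.189, 2.252, 0.001]
force: [-7.0, -0.4, 6.2]
opening: 0.0114
gripper_force: 10.0
```

```bash
python3 ang.py
```

```text
t 12.6667 ang asin 49.5 atan 48.2 radius 0.2323 F [-7.  -0.4  6.2] 0.011366092851727776
```

Call:
{"api": "play_rows", "payload": {
  "deltas": [0,1.5,-1.4,0,0,0,1.5,-1.3,0,0,0,0,0,0,0,0,0,0,0,0,0,0,0,0,0,0,0,0,0,0,0,0,0,0,0]
}}

```text
t: 13.25
tool_pos: [0.5557, -0.1198, 0.269]
orientation: [2.189, 2.252, 0.001]
force: [-6.8, -1.9, 6.3]
opening: 0.0111
gripper_force: 10.0
```

```bash
python3 ang.py; python3 -c "
from h import *
print(robot.close_job())"
```

```text
t 13.25 ang asin 50.5 atan 49.2 radius 0.2324 F [-6.8 -1.9  6.3] 0.01108110371465368
the job is handed in; nothing more can be done
None
```

I pressed the lever to its stop with the guard shut, then lifted the guard by its bar. I handed the job in at 13.25 s still holding it at about 49–50°, with the lever down; no verdict came back, and I didn't measure the loose things again, though nothing went near them.

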